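# Fasten the toy crate

## Robot

A 6-joint arm with a two-finger parallel gripper is mounted at the origin on the work surface. World frame = base frame: x ahead of the robot, y to its left, z up, the work surface at z = 0. Lengths are in mm, angles in rad, forces in N, time in s.
With the tool pointing down it reaches from about 300 to 875 mm from the base axis. Payload 4.2 kg.
Tool frame: the origin (TCP) lies midway between the tips of the shut fingers; the grasp point (between the pads) lies 19 mm behind it; z points along the fingers, y is the direction in which the jaws open and shut (so a half turn about z gives the same grasp; the last joint's range is limited). The gripper opens to 85 mm and grips with 20 to 120 N. Pads are 22 mm wide; open, the fingers measure 114 mm over their backs; the gripper's body (76 mm by 85 mm) begins 54 mm behind the grasp point. The pads swing forward as they close: fully open they stand 13 mm farther back than shut.
Start: joints at [-1.341, 0.32, 1.565, -0, 1.257, -0.02], TCP at [142.148, -557.167, 231.338] pointing down, gripper open.
Joint ranges: [-3.11, 3.11], [-0.84, 2.01], [0.21, 2.61], [-1.34, 4.49], [0.05, 2.63], [-2.56, 2.56]. Speed limits (rad/s): [2.57, 2.57, 3.14, 3.14, 3.14, 3.14].

## Interface

Orientations are given as a rotation vector (axis times angle).
In Python, from station import bot gives the robot as it stands.
- The arm moves only by the tool drive_tool, never from a script. Its argument "motion" is a list of rows, each a list of 5 numbers: the closure, from -1 (fully open) to 1 (shut), then the shift along the tool's x, y, z in cm, then the turn about the tool's z in degrees. A call has 1 to 5 rows; each row is the pose to reach, as a shift and turn from the pose commanded when the call began, along the tool's axes at that moment; what a row does not reach only later rows make up. A row lasts 1/10 s, in which the tool goes at most 50 mm and 8.59 degrees, less where a joint would pass 70% of its speed; a pose out of reach is approached as far as the arm can. A call with a gripper value outside its range is refused whole. The fingers move at their own pace and stop on an object; "squeeze" is the grip in N (left out, the last holds). Time passes only in rows, so rows that repeat a pose let the fingers close. It gives the time, the measured TCP pose, the force and the opening at its end, in the units of the state.
- bot.get_obs(): the state, without advancing time (a new reading comes with each control period).
- bot.camera(name): name is "side" or "top" or "wrist"; returns the picture (420x560x3 uint8, blue, green, red); there is no depth.
- bot.calibration(name): a dict with "fx", "fy", "cx", "cy" (pixels), "dist" ([k1, k2, p1, p2, k3] as OpenCV has them; the pictures are not rectified), "R" (3x3) and "t" (3): a world point X has camera coordinates R X + t. Camera axes: x right, y down, z forward; pixel columns grow to the right and rows downward; lengths in mm; the calibration is good to about 2 mm. A picture is of the moment at which its call begins: read the wrist's pose just before it. calibration takes no time and is no camera call; for the wrist camera it gives the pose at the moment of the call.
- bot.close_job(): hands the job in, once; it reports no verdict.
The state is a dict: "t": time; "joint_positions": joint angles; "dq": joint speeds; "joint_torque": joint torques, N m; "tcp_pos": TCP position; "tool_rot": TCP orientation; "contact_force": force on the tool from outside, world axes, zero at the start; "moment": the same for the moment, N m; "opening": finger opening in mm.
Only numpy, scipy, OpenCV 4.12 (cv2) and the standard library are available. Lean on these libraries where they do the work, as an engineer would, in place of code of your own. Each camera call takes 0.05 s, during which the arm holds its last target.

## Task

The plywood toy crate on the bench is shut but not fastened. Swing the steel hasp on its top over until it lies fully flat with the turn button standing up through its slot, then turn the button a full quarter turn clockwise (seen from above) so that it sits across the slot and locks the hasp down. Leave the toy car, the jar and the tub where they are.

Things in the scene. Friction and masses are not known exactly. Their poses are not given: they have to be found in the camera images.
- crate: Closed plywood crate, 260 (x) x 340 (y) x 120 mm high, fixed to the bench. Origin: centre of its underside; x, y along its sides, z up. Its top (120 mm above the bench) is two flaps meeting on a seam along the crate's y at x = 0. The hasp is hinged on the rear (+x) flap, the turn button stands on the front (-x) flap, both at y = 0.
- hasp_hinge (a point): Middle of the hasp's hinge line, fixed to the crate: 26 mm behind the seam (crate x = +26 mm, y = 0), 126 mm above the bench. Axes as the crate's; the hinge line runs along y.
- hasp (a joint): Angle of the hasp, rad: 0 = closed, lying flat towards the crate's -x; pi/2 = upright; up to 2.7 = folded back over the rear flap (+x). Starts 1.9 to 2.5. The hinge has friction (about 0.07 N m), so the hasp stays wherever it is left and must be pushed all the way down; 1 to 3 N at its end moves it.
- hasp_end (a point): Middle of the rolled free end (8 mm thick) of the hasp, a flat bare-steel plate 44 mm wide, 4 mm thick, 110 mm long from hinge line to end; this point is 106 mm from the hinge line. Closed, the plate's top face is 128 mm above the bench, the roll's top 132. Frame: x from free end to hinge, y along the hinge line, z out of the face that is uppermost when closed.
- hasp_slot (a point): Middle of the hasp's slot, on the face that is uppermost when closed; moves with the hasp. The slot is 50 mm long and 16 mm wide, along the hasp's middle, 29 to 79 mm from the hinge line; beside it are 14 mm wide bars, beyond it solid plate to the rolled end. Frame as hasp_end.
- turn (a joint): Angle of the turn button, rad: 0 = wing in line with the hasp's slot (unlocked, hasp can pass over it), grows clockwise seen from above to a stop at pi/2 = wing across the slot (locked). Starts 0 to 0.12. Light friction (0.04 N m), stays where left.
- turn_top (a point): Middle of the top of the turn button's wing, 155 mm above the bench, on its upright turning axis, 52 mm in front (-x of the crate) of the hinge line. The wing is dark steel, 36 mm long, 9 mm thick, 24 mm tall (underside 131 mm above the bench, 3 mm above the closed hasp). Frame: x along the wing.
- toy_car: Bystander: wooden toy car, 85 x 50 x 42 mm, loose on the crate's top near a rear corner. Origin at its underside centre, x along its length.
- jar: Bystander: pale see-through jar with a white cap, 72 mm diameter, 100 mm tall, loose on the bench beside the crate. Origin at its underside centre.
- tub: Bystander: open grey tub, 110 mm across the rim, 60 mm high, loose on the bench on the crate's other side. Origin at its underside centre.

How it is judged (in metres and radians):
On the way, in this order (a step that is already met when the one before it is completed fails the run):
1. the hasp lies flat over the turn button while the button is still in line with the slot (value of joint hasp below 0.07 rad and value of joint turn below 0.4 rad), for 0.2 s.
2. the button is turned across the slot with the hasp still flat (value of joint hasp below 0.07 rad and value of joint turn above 1.3 rad), for 0.2 s.
At the end, for the whole second after the job is handed in: The hasp lies flat (within 0.07 rad of closed) and the turn button is across the slot (turned at least 1.3 rad) (all of step 2); the robot touches nothing.
It fails at once if the toy car was moved more than 30 mm (distance of toy_car from where it was at the start of the episode above 0.03 m).
It fails at once if the jar was moved more than 30 mm (distance of jar from where it was at the start of the episode above 0.03 m).
It fails at once if the tub was moved more than 30 mm (distance of tub from where it was at the start of the episode above 0.03 m).
It also fails if it takes over 46 s, if anything falls off the work surface, if the arm or the gripper's body presses on something with over 40 N, if the wrist force passes 120 N, or if a joint passes its speed limit or range.

## Working session

There is one attempt and no reset: what is moved stays moved. The work goes in short steps, Python scripts to look and compute and a tool call to move; the robot and the scene stay as the last step left them, time stands still between calls to the robot, and variables do not carry over. Pictures are saved under pics/ and viewed, and the job is handed in when it is done.

Besides the shell and the picture viewer there is one more tool, called after "Emit:" in YAML: its name, and indented under it one key for each argument. drive_tool: Moves the arm, as the interface text tells. Its arguments: {"type":"object","properties":{"motion":{"type":"array"},"squeeze":{"type":"number"}},"required":["motion"]}

```bash
ls; mkdir -p pics; python3 - <<'E'
from station import bot
import cv2
print(bot.get_obs())
for n in ["side","top","wrist"]:
    c=bot.calibration(n); print(n,c)
    cv2.imwrite(f"pics/{n}0.png",bot.camera(n))
E
```

```text
pics
{'t': 0.0, 'joint_positions': array([-1.34099203e+00,  3.20289678e-01,  1.56570473e+00,  8.69791008e-06,
        1.25739574e+00, -2.00040395e-02]), 'dq': array([ 0.00123716, -0.0017603 , -0.00115265, -0.00103451,  0.00169237,
       -0.00025306]), 'joint_torque': array([-1.18377215e-03, -4.15528893e+01, -2.34166020e+01, -1.60036507e-04,
        8.28404533e-03,  1.75609978e-05]), 'tcp_pos': array([ 142.04003732, -556.67500018,  230.47355922]), 'tool_rot': array([-3.11534438e+00, -3.91151512e-01,  2.82561040e-04]), 'contact_force': array([-0.08107915,  0.75618892,  0.27184147]), 'moment': array([0.03111044, 0.00294273, 0.03593453]), 'opening': 85.53330823240852}
side {'fx': 479.4670000635813, 'fy': 479.4670000635813, 'cx': 281.5389477078303, 'cy': 209.24397886790697, 'dist': array([-0.07588092,  0.        ,  0.        ,  0.        ,  0.        ]), 'R': array([[-0.95240296, -0.30463761,  0.01115897],
       [-0.24622908,  0.74718495, -0.61732155],
       [ 0.17972155, -0.59068653, -0.7866318 ]]), 't': array([ 589.5915195 ,  158.14078092, 1360.1159428 ])}
top {'fx': 525.2858394680969, 'fy': 525.2858394680969, 'cx': 286.85030430181416, 'cy': 218.5365671787858, 'dist': array([0.03717497, 0.        , 0.        , 0.        , 0.        ]), 'R': array([[ 0.00972835, -0.99986444,  0.01328415],
       [-0.99360957, -0.01115975, -0.11231862],
       [ 0.11245165, -0.01210658, -0.99358344]]), 't': array([  58.76267103,  615.16867911, 1326.46735301])}
wrist {'fx': 324.81819005580644, 'fy': 324.81819005580644, 'cx': 275.85719076354405, 'cy': 211.97966827948062, 'dist': array([-0.05934991,  0.        ,  0.        ,  0.        ,  0.        ]), 'R': array([[ 0.24813249, -0.96872217, -0.00276182],
       [-0.93327313, -0.23981471,  0.26737646],
       [-0.25967583, -0.06376725, -0.96358819]]), 't': array([-575.01343916,  -35.64431045,  378.8966955 ])}
```

View pics/top0.png

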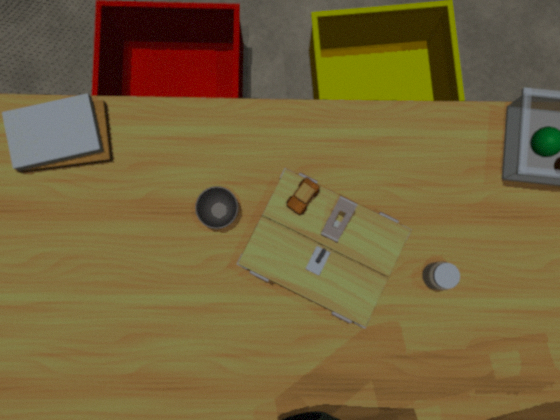

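View pics/side0.png

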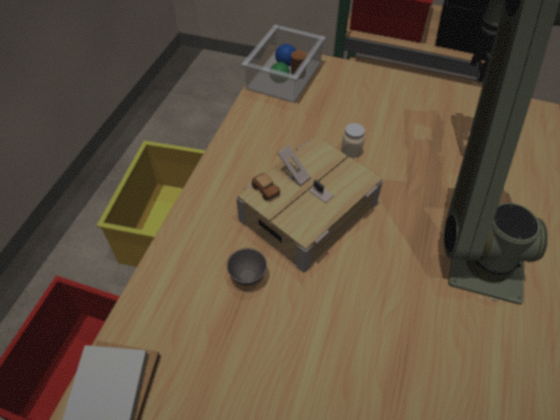

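View pics/wrist0.png

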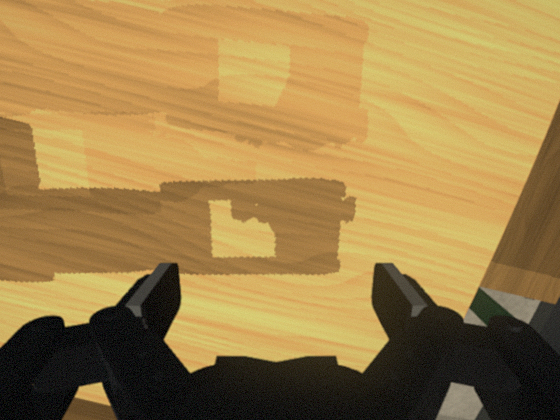

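```bash
cat > h.py <<'E'
import numpy as np, cv2
def K(c): return np.array([[c['fx'],0,c['cx']],[0,c['fy'],c['cy']],[0,0,1.]])
def ray(c,px):
    p=cv2.undistortPoints(np.array([[px]],float),K(c),c['dist'])[0,0]
    d=c['R'].T@np.array([p[0],p[1],1]); o=-c['R'].T@c['t']; return o,d/np.linalg.norm(d)
def plane(c,px,z):
    o,d=ray(c,px); return o+d*(z-o[2])/d[2]
def tri(c1,p1,c2,p2):
    o1,d1=ray(c1,p1);o2,d2=ray(c2,p2)
    A=np.stack([d1,-d2],1); s=np.linalg.lstsq(A,o2-o1,rcond=None)[0]
    a=o1+s[0]*d1;b=o2+s[1]*d2; return (a+b)/2,np.linalg.norm(a-b)
def proj(c,X):
    return cv2.projectPoints(np.array([X],float),cv2.Rodrigues(c['R'])[0],c['t'],K(c),c['dist'])[0][0,0]
E
python3 - <<'E'
import cv2,numpy as np
a=cv2.imread('pics/top0.png')[160:335,230:420]; b=cv2.imread('pics/side0.png')[130:270,230:390]
cv2.imwrite('pics/topc.png',cv2.resize(a,None,fx=4,fy=3.4 if 0 else 4,interpolation=2)[:600*2][:700])
a=cv2.imread('pics/top0.png')[185:285,290:400];cv2.imwrite('pics/topc.png',cv2.resize(a,None,fx=6,fy=6,interpolation=2))
a=cv2.imread('pics/side0.png')[135:215,240:350];cv2.imwrite('pics/sidec.png',cv2.resize(a,None,fx=7,fy=7,interpolation=2))
E
```

```text
(no output)
```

View pics/topc.png

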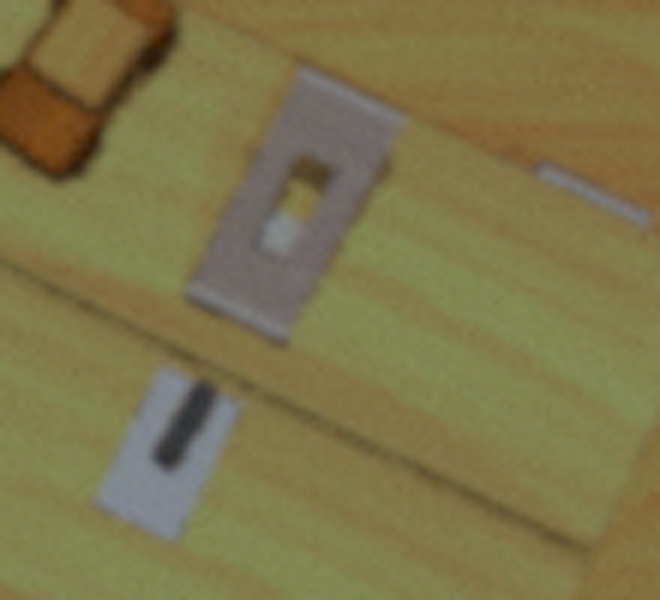

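View pics/sidec.png

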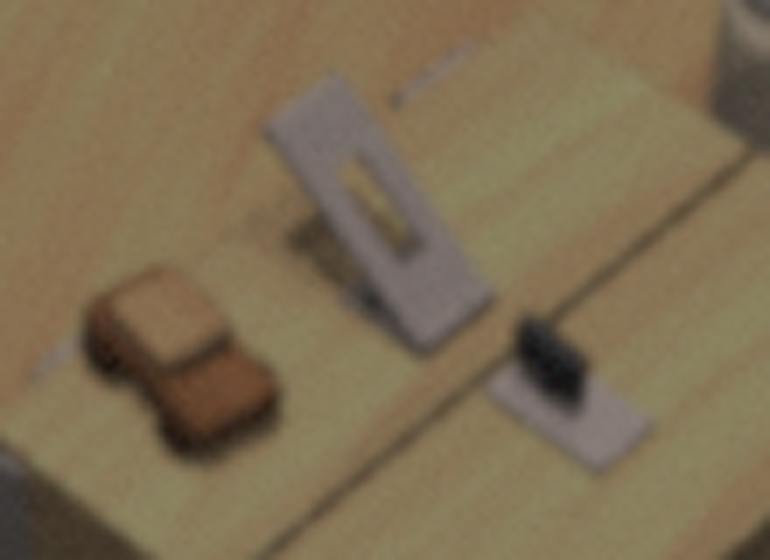

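```bash
python3 - <<'E'
from station import bot
from h import *
T=bot.calibration('top');S=bot.calibration('side')
t=lambda x,y:(x/6+290-.4,y/6+185-.4); s=lambda x,y:(x/7+240-.4,y/7+135-.4)
end=tri(T,t(353,95),S,s(301,101)); hin=tri(T,t(238,317),S,s(459,325))
print('end',end,'hin',hin)
print('wing',tri(T,t(186,422),S,s(554,346)))
a=plane(T,t(0,260),120);b=plane(T,t(585,550),120)
print('seam',a,b,np.degrees(np.arctan2(*(a-b)[1::-1])))
for p in [(190,293),(285,340)]: print(plane(T,t(*p),128))
w1,w2=plane(T,t(207,385),155),plane(T,t(165,462),155);print(w1,w2,(w1+w2)/2,np.degrees(np.arctan2(*(w1-w2)[1::-1])))
h=plane(T,t(238,317),128)
yaw=np.arctan2(*(a-b)[1::-1])-np.pi/2
e=end[0]-hin[0]; print('yaw',np.degrees(yaw),'len',np.linalg.norm(e),'angle from +x',np.degrees(np.arctan2(e[2],np.hypot(e[0],e[1]))),np.degrees(np.arctan2(e[1],e[0])))
E
```

```text
end (array([641.19187915, -74.32569604, 189.36524405]), np.float64(1.3001706125900963)) hin (array([560.14316205, -36.68590363, 120.6218868 ]), np.float64(0.42306431296703145))
wing (array([515.93720937, -13.75602098, 148.40517407]), np.float64(0.6380139806472025))
seam [581.99338472  59.36842894 120.        ] [ 468.1921228  -175.53257545  120.        ] 64.15144640820174
[568.78993681 -16.77073241 128.        ]
[550.34112602 -54.85068914 128.        ]
[530.48700875 -21.38499171 155.        ] [500.31349366  -5.04750182 155.        ] [515.4002512  -13.21624676 155.        ] -28.43338869440388
yaw -25.848553591798265 len 112.74439091652202 angle from +x 37.56980309701164 -24.910602167898084
```

```bash
cat > go.py <<'E'
# usage: go.py cx cy z yawdeg : target in crate axes rel. hinge -> tool shift cm + turn deg
import sys,numpy as np
from station import bot
from scipy.spatial.transform import Rotation as Ro
H=np.array([560.,-36.]); Y=np.radians(-25.8)
try:
    import json; d=json.load(open('pose.json')); H=np.array(d['H']);Y=d['Y']
except Exception: pass
u=np.array([np.cos(Y),np.sin(Y)]);v=np.array([-u[1],u[0]])
o=bot.get_obs(); p=o['tcp_pos']; R=Ro.from_rotvec(o['tool_rot']).as_matrix()
yaw=np.degrees(np.arctan2(R[1,0],R[0,0]))
print('t',o['t'],'tcp',p.round(1),'crate-rel',np.round([(p[:2]-H)@u,(p[:2]-H)@v],1),'yaw rel',round(yaw-np.degrees(Y),1),'tilt',R[2].round(3),'F',o['contact_force'].round(1),'open',round(o['opening'],1),'q6',o['joint_positions'][5].round(2))
if len(sys.argv)>3:
    cx,cy,z=map(float,sys.argv[1:4]); X=np.r_[H+cx*u+cy*v,z]
    print('shift cm',(R.T@(X-p)/10).round(2))
    if len(sys.argv)>4: print('turn',round(-((float(sys.argv[4])+np.degrees(Y)-yaw+180)%360-180),1))
E
python3 go.py 120 0 300 180
```

```text
t 0.15 tcp [ 142.  -556.8  230.7] crate-rel [-149.6 -650.8] yaw rel 40.1 tilt [ 0.    -0.001 -1.   ] F [ 0.4 -0.1  0.1] open 85.4 q6 -0.02
shift cm [ 62.55 -32.41  -6.88]
turn -139.9
```

Emit:
drive_tool:
  motion:
    - [1,3.3,-1.7,-1.4,-8]
    - [1,6.6,-3.4,-2.8,-16]
    - [1,9.9,-5.1,-4.2,-24]
    - [1,13.2,-6.8,-5.6,-32]
    - [1,16.5,-8.5,-7,-40]
  squeeze: 30

```text
t: 0.65
tcp_pos: [281.8, -432.8, 301.6]
tool_rot: [-2.791, -1.441, -0.0]
contact_force: [0.1, -1.6, -0.8]
opening: 12.2
```

```bash
python3 go.py 120 0 300 180
```

```text
t 0.65 tcp [ 281.8 -432.8  301.6] crate-rel [ -77.8 -478.3] yaw rel 80.4 tilt [ 0. -0. -1.] F [ 0.1 -1.6 -0.8] open 12.2 q6 -0.4
shift cm [50.45 11.55  0.17]
turn -99.6
```

Emit:
drive_tool:
  motion:
    - [1,4,0.9,0,-8]
    - [1,8,1.8,0,-16]
    - [1,12,2.7,0,-24]
    - [1,16,3.6,0,-32]
    - [1,20,4.5,0,-40]

```text
t: 1.15
tcp_pos: [435.1, -296.4, 301.1]
tool_rot: [-2.129, -2.309, 0.0]
contact_force: [0.5, 0.4, -0.4]
opening: 0.0
```

```bash
python3 go.py 120 0 300 180
```

```text
t 1.15 tcp [ 435.1 -296.4  301.1] crate-rel [   0.9 -288.8] yaw rel 120.4 tilt [ 0. -0. -1.] F [ 0.5  0.4 -0.4] open 0.0 q6 -0.7
shift cm [18.87 24.9   0.11]
turn -59.6
```

Emit:
drive_tool:
  motion:
    - [1,2.5,3.3,0,-8]
    - [1,5,6.6,0,-16]
    - [1,7.5,9.9,0,-24]
    - [1,10,13.2,0,-32]
    - [1,12.5,16.5,0,-40]

```text
t: 1.65
tcp_pos: [590.3, -159.4, 301.0]
tool_rot: [-1.211, -2.898, 0.001]
contact_force: [0.2, -0.9, 0.6]
opening: -0.2
```

```bash
python3 go.py 120 0 300 180; python3 - <<'E'
from station import bot
import cv2
for n in ["wrist"]: cv2.imwrite(f"pics/{n}1.png",bot.camera(n))
E
```

```text
t 1.65 tcp [ 590.3 -159.4  301. ] crate-rel [ 81.  -97.9] yaw rel 160.5 tilt [ 0. -0. -1.] F [ 0.2 -0.9  0.6] open -0.2 q6 -1.06
shift cm [-0.4  10.53  0.09]
turn -19.5
```

View pics/wrist1.png

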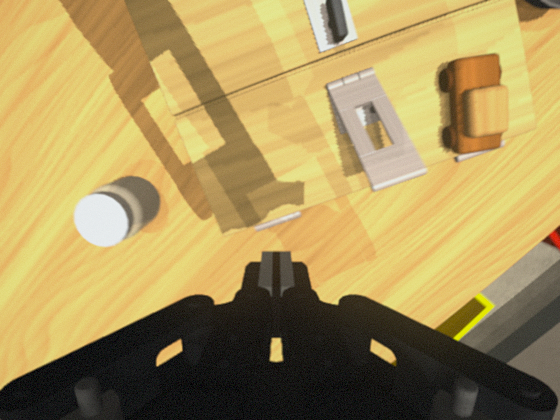

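Emit:
drive_tool:
  motion:
    - [1,0,3.5,0,-6.5]
    - [1,-0.2,7,0,-13]
    - [1,-0.4,10.5,0,-19.5]
    - [1,-0.4,10.5,0,-19.5]

```text
t: 2.1
tcp_pos: [669.6, -87.3, 299.5]
tool_rot: [-0.705, -3.061, -0.002]
contact_force: [0.3, 0.3, -0.8]
opening: 0.1
```

```bash
python3 go.py 120 0 168 180; python3 - <<'E'
from station import bot
import cv2,pickle
pickle.dump(bot.calibration('wrist'),open('w2.pkl','wb'))
cv2.imwrite(f"pics/wrist2.png",bot.camera('wrist'))
E
```

```text
t 2.1 tcp [669.6 -87.3 299.5] crate-rel [121.    1.5] yaw rel 179.9 tilt [ 0.001  0.001 -1.   ] F [ 0.3  0.3 -0.8] open 0.1 q6 -1.27
shift cm [ 0.08 -0.16 13.15]
turn -0.1
```

View pics/wrist2.png

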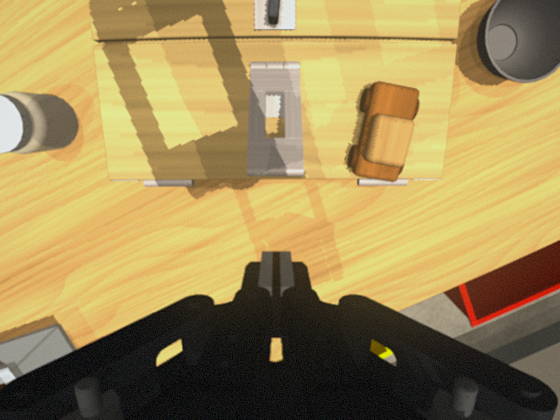

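```bash
python3 - <<'E'
from station import bot
from h import *
import pickle
T=bot.calibration('top');S=bot.calibration('side');W=pickle.load(open('w2.pkl','rb'))
t=lambda x,y:(x/6+290-.4,y/6+185-.4); s=lambda x,y:(x/7+240-.4,y/7+135-.4)
print('end T',tri(T,t(353,95),W,(276,175)),'S',tri(S,s(301,101),W,(276,175)))
print('hin T',tri(T,t(238,317),W,(274.5,64)))
print('hin plane',plane(W,(274.5,64),126))
a,b=plane(W,(93,41),120),plane(W,(457,39),120); print('seam yaw',np.degrees(np.arctan2(*(b-a)[1::-1]))-90)
m=(a+b)/2; print('left/right edge mid on seam',a,b,m)
u=np.array([np.cos(np.radians(-25.8)),np.sin(np.radians(-25.8))]); print('hinge from seam mid',m[:2]+26*u)
E
```

```text
end T (array([646.34542015, -77.60418459, 164.22527819]), np.float64(4.045686652274408)) S (array([643.7359138 , -76.14383987, 187.40481085]), np.float64(2.5729919899515927))
hin T (array([560.41261905, -36.65251684, 117.65169283]), np.float64(0.8447632277008504))
hin plane [561.88255198 -36.89713359 126.        ]
seam yaw -25.548883174947846
left/right edge mid on seam [ 467.08064261 -177.91976642  120.        ] [612.7398564  126.79181176 120.        ] [539.91024951 -25.56397733 120.        ]
hinge from seam mid [563.31853756 -36.87998591]
```

```bash
python3 -c "
import json,math;json.dump(dict(H=[561.5,-36.7],Y=math.radians(-25.6)),open('pose.json','w'))"; python3 go.py 120 0 162 180
```

```text
t 2.15 tcp [668.  -88.9 299.8] crate-rel [118.6  -1.1] yaw rel 179.5 tilt [ 0.002 -0.001 -1.   ] F [-0.2 -0.7 -0.4] open -0.3 q6 -1.26
shift cm [-0.16  0.12 13.78]
turn -0.5
```

Emit:
drive_tool:
  motion:
    - [1,-0.2,0.1,3.5,-0.5]
    - [1,-0.2,0.1,7,-0.5]
    - [1,-0.2,0.1,10.5,-0.5]
    - [1,-0.2,0.1,13.8,-0.5]
    - [1,-0.2,0.1,13.8,-0.5]

```text
t: 2.65
tcp_pos: [665.4, -90.9, 158.2]
tool_rot: [-0.699, -3.051, 0.002]
contact_force: [-0.1, 0.3, -0.7]
opening: 0.4
```

```bash
python3 go.py 100 0 165 180
```

```text
t 2.65 tcp [665.4 -90.9 158.2] crate-rel [117.1  -4. ] yaw rel 179.8 tilt [ 0.011 -0.004 -1.   ] F [-0.1  0.3 -0.7] open 0.4 q6 -1.27
shift cm [ 1.72  0.39 -0.67]
turn -0.2
```

Emit:
drive_tool:
  motion:
    - [1,1.2,0.3,-0.3,0]
    - [1,2.2,0.3,-0.7,0]
    - [1,3.2,0.3,-1.3,0]
    - [1,4.2,0.3,-2.0,0]
    - [1,5.2,0.3,-2.8,0]

```text
t: 3.15
tcp_pos: [625.5, -65.2, 196.2]
tool_rot: [0.697, 3.054, 0.001]
contact_force: [2.7, -1.5, 1.1]
opening: 0.1
```

```bash
python3 go.py 40 0 205 180;python3 - <<'E'
from station import bot
import cv2,pickle
cv2.imwrite(f"pics/side3.png",cv2.resize(bot.camera('side')[100:220,220:380],None,fx=5,fy=5))
E
```

```text
t 3.15 tcp [625.5 -65.2 196.2] crate-rel [70.   1.9] yaw rel 179.9 tilt [-0.009  0.003 -1.   ] F [ 2.7 -1.5  1.1] open 0.1 q6 -1.24
shift cm [ 3.   -0.19 -0.91]
turn -0.1
```

View pics/side3.png

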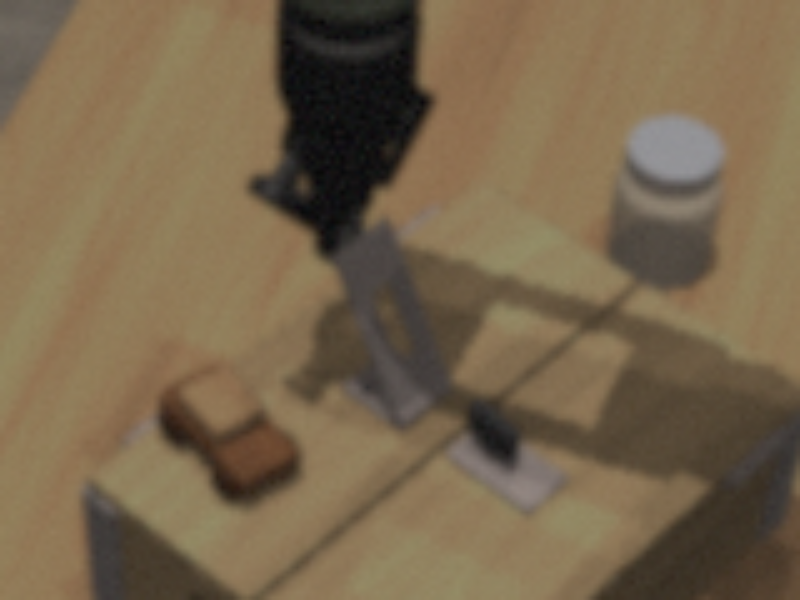

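Emit:
drive_tool:
  motion:
    - [1,1.0,-0.1,0,0]
    - [1,2.0,-0.2,-0.3,0]
    - [1,3.0,-0.2,-0.7,0]
    - [1,4.0,-0.2,-1.0,0]
    - [1,5.0,-0.2,-1.1,0]

```text
t: 3.7
tcp_pos: [577.0, -44.8, 202.2]
tool_rot: [-0.698, -3.062, 0.0]
contact_force: [0.5, -0.1, -1.3]
opening: -0.1
```

```bash
python3 go.py 0 0 212 180
```

```text
t 3.7 tcp [577.  -44.8 202.2] crate-rel [17.4 -0.6] yaw rel 179.9 tilt [ 0.001 -0.    -1.   ] F [ 0.5 -0.1 -1.3] open -0.1 q6 -1.22
shift cm [ 1.74  0.06 -0.98]
turn -0.1
```

Emit:
drive_tool:
  motion:
    - [1,1.2,0.1,-0.8,0]
    - [1,2.5,0.1,-1.3,0]
    - [1,3.7,0.1,-1.3,0]
    - [1,5.1,0.1,-0.7,0]
    - [1,6.5,0.1,0.1,0]

```text
t: 4.2
tcp_pos: [519.2, -15.6, 201.7]
tool_rot: [0.698, 3.062, 0.0]
contact_force: [0.3, -0.4, -0.0]
opening: -0.1
```

```bash
python3 go.py -77 0 179 180;python3 - <<'E'
from station import bot
import cv2,pickle
cv2.imwrite(f"pics/side4.png",cv2.resize(bot.camera('side')[100:220,220:380],None,fx=5,fy=5))
E
```

```text
t 4.2 tcp [519.2 -15.6 201.7] crate-rel [-47.3   0.8] yaw rel 179.9 tilt [-0.001  0.001 -1.   ] F [ 0.3 -0.4 -0. ] open -0.1 q6 -1.17
shift cm [ 2.97 -0.08  2.27]
turn -0.1
```

View pics/side4.png

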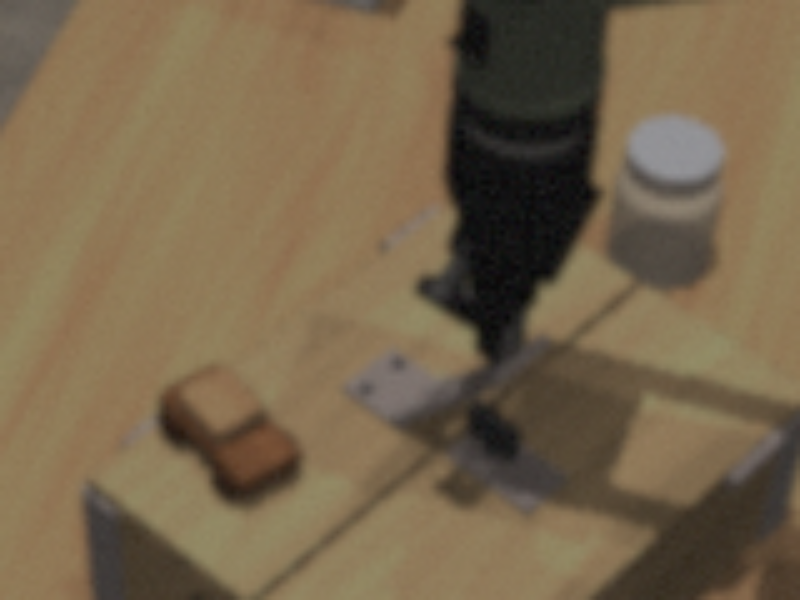

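Emit:
drive_tool:
  motion:
    - [1,1.5,-0.1,0.9,0]
    - [1,3.0,-0.1,2.1,0]
    - [1,3.9,-0.1,3.3,0]
    - [1,4.5,-0.1,4.5,0]
    - [1,4.9,-0.1,5.6,0]

```text
t: 4.75
tcp_pos: [474.7, 4.5, 145.0]
tool_rot: [0.698, 3.063, -0.0]
contact_force: [-0.1, -0.5, 0.7]
opening: -0.1
```

```bash
python3 go.py -97 0 131 180;python3 - <<'E'
from station import bot
import cv2,pickle
cv2.imwrite(f"pics/side5.png",cv2.resize(bot.camera('side')[100:220,220:380],None,fx=5,fy=5))
E
```

```text
t 4.75 tcp [474.7   4.5 145. ] crate-rel [-96.1  -0.3] yaw rel 179.9 tilt [-0. -0. -1.] F [-0.1 -0.5  0.7] open -0.1 q6 -1.14
shift cm [0.09 0.03 1.4 ]
turn -0.1
```

View pics/side5.png

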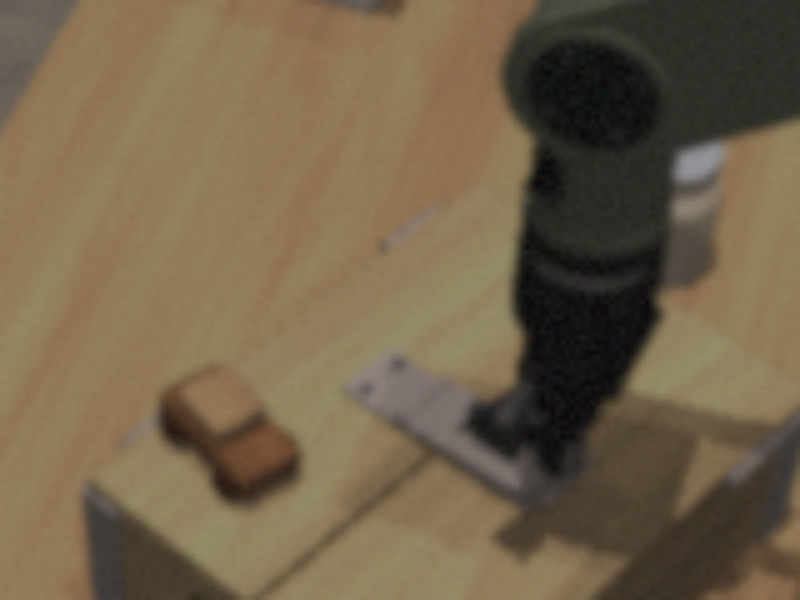

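Nearly down, with the button through the slot. Press the last 15 mm gently.

Emit:
drive_tool:
  motion:
    - [1,0.2,0,0.5,0]
    - [1,0.2,0,0.9,0]
    - [1,0.2,0,1.3,0]
    - [1,0.2,0,1.4,0]
    - [1,0.2,0,1.4,0]

```text
t: 5.3
tcp_pos: [474.0, 5.1, 131.9]
tool_rot: [0.698, 3.062, 0.0]
contact_force: [-0.6, -0.8, 2.4]
opening: 0.2
```

```bash
python3 go.py -97 0 131 180
```

```text
t 5.3 tcp [474.    5.1 131.9] crate-rel [-96.9  -0.1] yaw rel 179.9 tilt [-0.001  0.    -1.   ] F [-0.6 -0.8  2.4] open 0.2 q6 -1.14
shift cm [0.01 0.01 0.09]
turn -0.1
```

Press slightly deeper until the force shows a stop.

Emit:
drive_tool:
  motion:
    - [1,0,0,0.1,0]
    - [1,0,0,0.2,0]
    - [1,0,0,0.3,0]
    - [1,0,0,0.3,0]

```text
t: 5.7
tcp_pos: [474.2, 5.1, 131.1]
tool_rot: [0.698, 3.061, 0.001]
contact_force: [-3.8, -0.1, 20.2]
opening: -0.1
```

```bash
python3 go.py -97 0 131 180
```

```text
t 5.7 tcp [474.2   5.1 131.1] crate-rel [-96.8  -0. ] yaw rel 179.9 tilt [-0.002  0.001 -1.   ] F [-3.8 -0.1 20.2] open -0.1 q6 -1.14
shift cm [0.02 0.   0.01]
turn -0.1
```

Emit:
drive_tool:
  motion:
    - [1,0,0,-3.5,0]
    - [1,0,0,-7,0]
    - [1,-4.5,0,-9,0]
    - [1,-9,0,-11,0]
    - [1,-13.5,0,-13,0]

```text
t: 6.2
tcp_pos: [596.5, -54.1, 259.6]
tool_rot: [0.698, 3.062, 0.0]
contact_force: [0.7, 0.5, -0.2]
opening: 0.1
```

Emit:
drive_tool:
  motion:
    - [0,-2,0,0,0]
    - [0,-2,0,0,0]
    - [0,-2,0,0,0]

```text
t: 6.5
tcp_pos: [612.5, -62.0, 257.3]
tool_rot: [-0.699, -3.06, 0.0]
contact_force: [-0.5, 0.9, 0.4]
opening: 41.9
```

```bash
python3 - <<'E'
from station import bot
import cv2,pickle
pickle.dump(bot.calibration('wrist'),open('w6.pkl','wb'))
cv2.imwrite(f"pics/wrist6.png",bot.camera('wrist'))
im=bot.camera('top');cv2.imwrite("pics/top6f.png",im)
cv2.imwrite("pics/top6.png",cv2.resize(im[185:285,290:400],None,fx=6,fy=6,interpolation=2))
E
python3 go.py -52 0 200 180
```

```text
t 6.6 tcp [611.9 -61.5 257.8] crate-rel [56.2 -0.6] yaw rel 179.9 tilt [ 0.002 -0.001 -1.   ] F [ 0.2 -0.3  0.5] open 43.0 q6 -1.24
shift cm [10.81  0.05  5.8 ]
turn -0.1
```

View pics/wrist6.png

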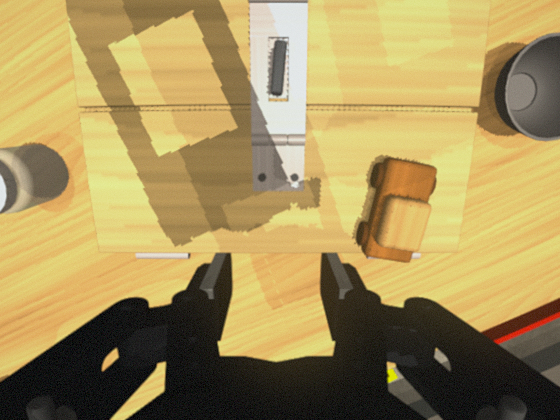

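View pics/top6.png

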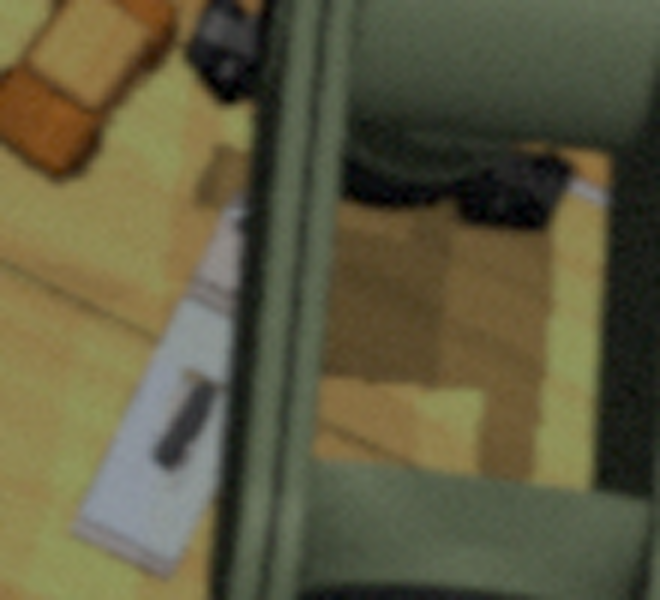

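```bash
python3 - <<'E'
from station import bot
from h import *
import pickle
W=pickle.load(open('w6.pkl','rb'));T=bot.calibration('top')
im=cv2.imread('pics/wrist6.png')[25:115,235:325]
cv2.imwrite('pics/w6c.png',cv2.resize(im,None,fx=6,fy=6,interpolation=2))
def blob(img,x0,y0,x1,y1,th):
    g=cv2.cvtColor(img,6)[y0:y1,x0:x1]; m=(g<th).astype(np.uint8)
    n,l,st,c=cv2.connectedComponentsWithStats(m); k=1+np.argmax(st[1:,4])
    r=cv2.minAreaRect(np.argwhere(l==k)[:,::-1].astype(np.float32)); return (r[0][0]+x0,r[0][1]+y0),r[1:],st[k]
w=blob(cv2.imread('pics/wrist6.png'),262,30,292,104,75);print(w)
t=blob(cv2.imread('pics/top6f.png'),312,242,328,266,75);print(t)
X,g=tri(W,w[0],T,t[0]);print(X,g, plane(W,w[0],147),plane(T,t[0],150))
H=np.array([561.5,-36.7]);Y=np.radians(-25.6);u=np.array([np.cos(Y),np.sin(Y)]);v=np.array([-u[1],u[0]])
for P in (X,plane(W,w[0],147),plane(T,t[0],150)): print((P[:2]-H)@u,(P[:2]-H)@v)
E
```

```text
((276.0, 93.0), ((2.0, 8.0), 90.0), array([10, 62,  9,  3, 21], dtype=int32))
((320.8202247619629, 255.38764095306396), ((3.7099928855895996, 15.263969421386719), 32.0053825378418), array([ 4,  7, 10, 14, 56], dtype=int32))
[521.99056508 -21.61870496  30.65392343] 4.849430958968998 [532.34135854 -24.27213843 147.        ] [515.12193223 -14.10910712 150.        ]
-42.1473061715811 -3.470661364330874
-31.666113168044294 -1.3911836359632745
-51.586452895173295 0.33389985866737204
```

View pics/w6c.png

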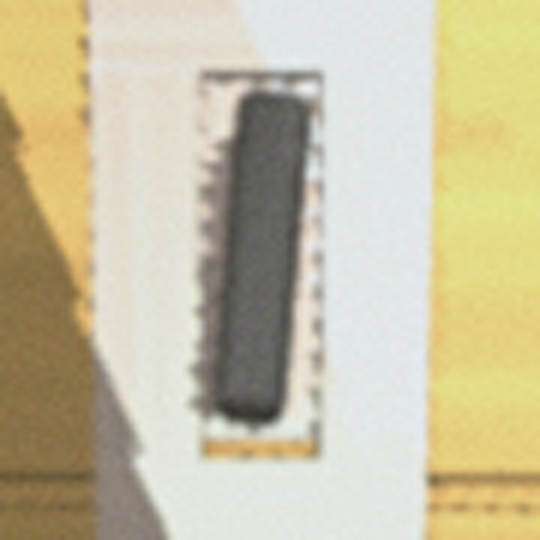

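```bash
python3 - <<'E'
from station import bot
from h import *
import pickle
W=pickle.load(open('w6.pkl','rb'));T=bot.calibration('top')
f=lambda x,y:(235+x/6-.4,25+y/6-.4)
H=np.array([561.5,-36.7]);Y=np.radians(-25.6);u=np.array([np.cos(Y),np.sin(Y)]);v=np.array([-u[1],u[0]])
c=f(262,247)
print(tri(W,c,T,(320.8,255.2)))
a,b=plane(W,f(273,95),155),plane(W,f(250,398),155)
for P in (plane(W,c,155),a,b): print(P,(P[:2]-H)@u,(P[:2]-H)@v)
print(np.linalg.norm(a-b),np.degrees(np.arctan2(*(a-b)[1::-1])))
# slot edges at 128
for q in (f(202,265),f(320,265),f(262,75),f(262,440)):
    P=plane(W,q,128);print('slot',(P[:2]-H)@u,(P[:2]-H)@v)
E
```

```text
(array([515.74780934, -14.43655928, 145.38782298]), np.float64(0.04894070805398595))
[517.06945304 -15.18586752 155.        ] -49.36486245957199 0.2043382904963219
[502.62145375  -6.86506922 155.        ] -65.98983652285489 1.4655302499180973
[531.74453201 -23.78994284 155.        ] -32.412700582318486 -1.2142042011596124
33.68389874550679 149.83699212882033
slot -51.43199760668483 -7.389837032764007
slot -51.42561119472657 7.996580796188865
slot -74.49331225643417 0.42060504878202093
slot -29.48689921023161 0.44733688795584203
```

```bash
python3 go.py -51 0.3 190 175
```

```text
t 6.6 tcp [611.9 -61.5 257.8] crate-rel [56.2 -0.6] yaw rel 179.9 tilt [ 0.002 -0.001 -1.   ] F [ 0.2 -0.3  0.5] open 43.0 q6 -1.24
shift cm [10.71  0.08  6.8 ]
turn 4.9
```

Emit:
drive_tool:
  motion:
    - [0,3.6,0,2,1.6]
    - [0,7.2,0,4,3.2]
    - [0,10.7,0.1,5.5,4.9]
    - [0,10.7,0.1,6.8,4.9]
    - [0,10.7,0.1,6.8,4.9]

```text
t: 7.1
tcp_pos: [514.2, -13.9, 189.2]
tool_rot: [-0.826, -3.028, 0.001]
contact_force: [0.6, -0.3, 0.3]
opening: 43.0
```

```bash
python3 go.py -51 0.3 136 175
```

```text
t 7.1 tcp [514.2 -13.9 189.2] crate-rel [-52.5   0.2] yaw rel 175.1 tilt [ 0.003 -0.002 -1.   ] F [ 0.6 -0.3  0.3] open 43.0 q6 -1.09
shift cm [-0.16  0.03  5.32]
turn 0.1
```

Emit:
drive_tool:
  motion:
    - [0,0,0,1.5,0]
    - [0,0,0,3,0]
    - [0,0,0,4.3,0]
    - [0,0,0,5.2,0]
    - [0,0,0,5.2,0]

```text
t: 7.6
tcp_pos: [516.8, -14.8, 137.7]
tool_rot: [-0.828, -3.029, 0.001]
contact_force: [-0.3, -0.1, -0.9]
opening: 42.2
```

```bash
python3 go.py -51 0.3 136 175;python3 - <<'E'
from station import bot
import cv2
cv2.imwrite(f"pics/wrist7.png",bot.camera('wrist'))
E
```

```text
t 7.6 tcp [516.8 -14.8 137.7] crate-rel [-49.8   0.5] yaw rel 175.0 tilt [ 0.001 -0.001 -1.   ] F [-0.3 -0.1 -0.9] open 42.2 q6 -1.09
shift cm [ 0.12 -0.03  0.17]
turn 0.0
```

View pics/wrist7.png

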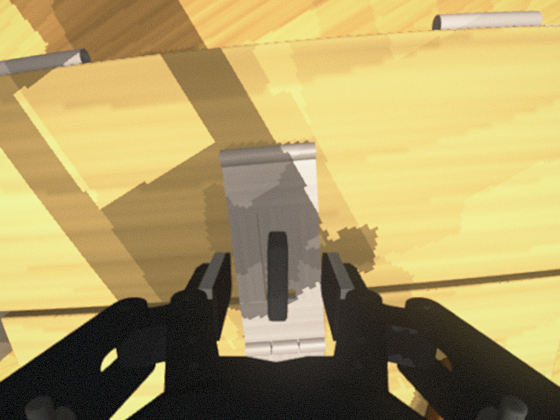

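Emit:
drive_tool:
  motion:
    - [0.5,0.1,0,0.1,0]
    - [0.8,0.1,0,0.1,0]
    - [1,0.1,0,0.1,0]
    - [1,0.1,0,0.1,0]
    - [1,0.1,0,0.1,0]
  squeeze: 25

```text
t: 8.15
tcp_pos: [516.8, -14.1, 138.0]
tool_rot: [0.829, 3.029, 0.001]
contact_force: [-0.3, 1.6, 4.0]
opening: 8.5
```

```bash
python3 go.py -51 0.3 136 90;python3 - <<'E'
from station import bot
import cv2
cv2.imwrite(f"pics/wrist8.png",bot.camera('wrist'))
E
```

```text
t 8.15 tcp [516.8 -14.1 138. ] crate-rel [-50.1   1.1] yaw rel 175.0 tilt [-0.001  0.001 -1.   ] F [-0.3  1.6  4. ] open 8.5 q6 -1.09
shift cm [ 0.09 -0.08  0.2 ]
turn 85.0
```

View pics/wrist8.png

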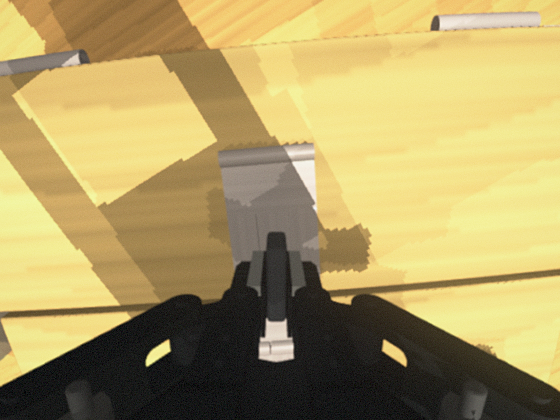

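Emit:
drive_tool:
  motion:
    - [1,0,0,0,6]
    - [1,0,0,0,13]
    - [1,0,0,0,20]
    - [1,0,0,0,27]
    - [1,0,0,0,34]

```text
t: 8.7
tcp_pos: [517.0, -13.8, 138.0]
tool_rot: [1.684, 2.65, 0.003]
contact_force: [0.5, 2.5, 4.5]
opening: 8.4
```

```bash
python3 go.py -51 0.3 137 90
```

```text
t 8.7 tcp [517.  -13.8 138. ] crate-rel [-50.    1.4] yaw rel 140.7 tilt [-0.     0.002 -1.   ] F [0.5 2.5 4.5] open 8.4 q6 -0.49
shift cm [ 0.01 -0.15  0.1 ]
turn 50.7
```

Emit:
drive_tool:
  motion:
    - [1,0,0,0,7]
    - [1,0,0,0,14]
    - [1,0,0,0,21]
    - [1,0,0,0,28]
    - [1,0,0,0,34]

```text
t: 9.2
tcp_pos: [517.4, -13.8, 138.0]
tool_rot: [2.385, 2.043, 0.004]
contact_force: [1.5, 2.8, 4.4]
opening: 8.2
```

```bash
python3 go.py -51 0.3 137 90
```

```text
t 9.2 tcp [517.4 -13.8 138. ] crate-rel [-49.7   1.6] yaw rel 106.7 tilt [ 0.001  0.003 -1.   ] F [1.5 2.8 4.4] open 8.2 q6 0.1
shift cm [-0.09 -0.17  0.1 ]
turn 16.7
```

Emit:
drive_tool:
  motion:
    - [1,0,0,0,6]
    - [1,0,0,0,12]
    - [1,0,0,0,16]
    - [1,0,0,0,17]
    - [1,0,0,0,17]

```text
t: 9.7
tcp_pos: [517.6, -13.9, 138.0]
tool_rot: [2.657, 1.675, 0.005]
contact_force: [2.5, 3.6, 5.7]
opening: 8.2
```

```bash
python3 go.py -51 0.3 137 90; python3 -c "
from station import bot
print(bot.get_obs()['moment'])
import cv2
cv2.imwrite('pics/wrist9.png',bot.camera('wrist'))"
```

```text
t 9.7 tcp [517.6 -13.9 138. ] crate-rel [-49.5   1.6] yaw rel 90.0 tilt [ 0.002  0.003 -1.   ] F [2.5 3.6 5.7] open 8.2 q6 0.4
shift cm [-0.13 -0.15  0.1 ]
turn 0.0
[ 0.60155557 -0.45017803 -0.02015485]
```

View pics/wrist9.png

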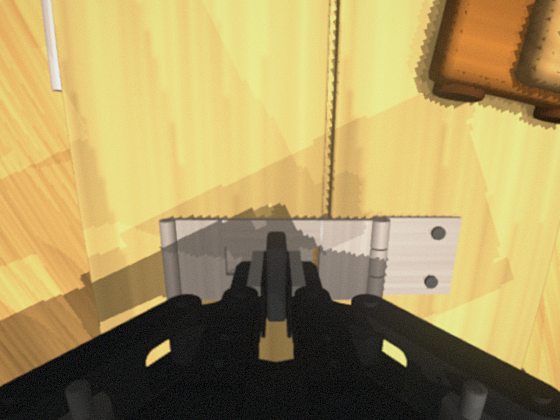

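Emit:
drive_tool:
  motion:
    - [0.4,0,0,0,0]
    - [0.4,0,0,0,0]
    - [0.4,0,0,0,0]
    - [0.4,0,0,-0.5,0]
    - [0.4,0,0,-1.5,0]

```text
t: 10.25
tcp_pos: [515.6, -14.4, 152.0]
tool_rot: [-2.657, -1.674, 0.003]
contact_force: [0.3, -0.1, 0.7]
opening: 25.5
```

Emit:
drive_tool:
  motion:
    - [0.4,0,0,-2,0]
    - [0.4,0,0,-5,0]
    - [0.4,-2,0,-9,0]
    - [0.4,-5,0,-12,0]
    - [0.4,-8,0,-12,0]

```text
t: 10.75
tcp_pos: [483.8, -87.5, 277.9]
tool_rot: [2.651, 1.672, 0.012]
contact_force: [1.0, -0.9, -1.3]
opening: 25.5
```

Emit:
drive_tool:
  motion:
    - [0.4,-1,0,0,0]
    - [0.4,-1,0,0,0]

```text
t: 10.95
tcp_pos: [476.8, -96.2, 272.7]
tool_rot: [2.66, 1.671, 0.0]
contact_force: [-0.1, -0.2, -0.4]
opening: 25.4
```

```bash
python3 go.py; python3 -c "
from station import bot
import cv2
cv2.imwrite('pics/wrist10.png',bot.camera('wrist'))
cv2.imwrite('pics/side10.png',cv2.resize(bot.camera('side')[100:220,220:380],None,fx=5,fy=5))"
```

```text
t 10.95 tcp [476.8 -96.2 272.7] crate-rel [-50.7 -90.2] yaw rel 89.9 tilt [ 0.  0. -1.] F [-0.1 -0.2 -0.4] open 25.4 q6 0.23
```

View pics/wrist10.png

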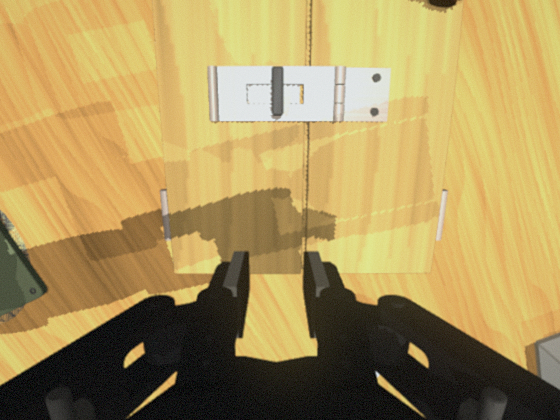

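View pics/side10.png

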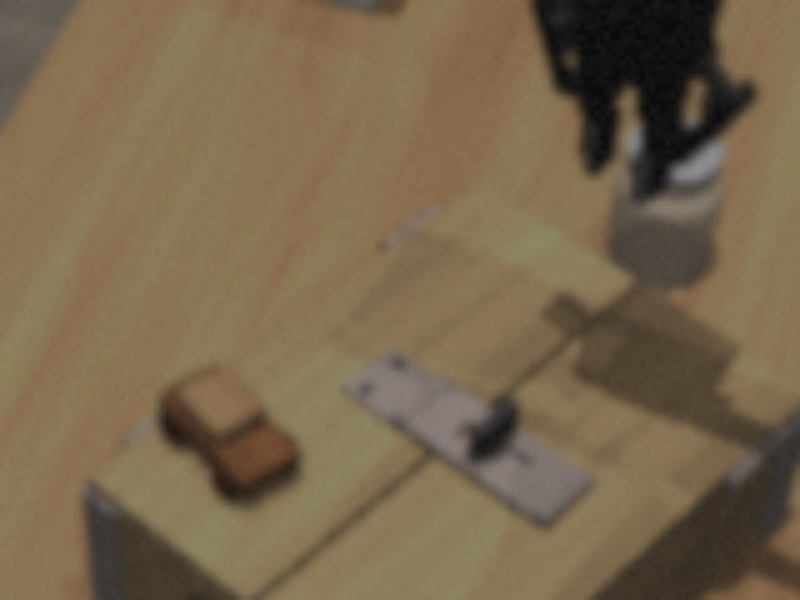

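```bash
python3 -c "
from station import bot
print(bot.close_job())"
```

```text
the job is handed in; nothing more can be done
None
```

The hasp is closed and locked, and I handed the job in at about 11 s of the 46 s allowed. The hand-in gives no verdict.

- **Hasp:** I pushed it over from behind with the shut fingers and pressed it down until it stopped. The fingertips were then at 131 mm with about 20 N on them, which matches the stated 132 mm for the roll's top.
- **Button:** I gripped the wing at 8.5 mm opening, against a stated thickness of 9 mm. I turned it clockwise until the tool was square to the slot; it started about 0.08 rad clockwise of in line. I then let go and moved clear.
- **Last checks:** The last wrist and side pictures show the hasp flat with the wing straight across the slot. The car and jar look unmoved in the side view. The tub was not in the last pictures, but the arm never went near it. The force on the tool at the end was about zero.
- **Disagreements:**
  - Triangulated heights of the hinge and wing top came out 5 to 10 mm below the stated values, and the slot measured about 45 mm long instead of 50 mm. For the fingertip heights near the hasp and button I used the stated dimensions.
  - One dark-blob detection in the wrist picture gave a bad wing position. I replaced it with points read from an enlarged crop.

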